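# Wedge the rocking signal conditioner

## Task

The black signal conditioner on the bench rocks because the rubber foot under its yellow-dotted corner has worn short: push the orange plastic wedge along the bench, thin end first, in under that worn foot until it is snug and the case no longer rocks, without jacking the case up or shoving it along. Then press down firmly on the yellow dot, with about 10 N for a second, to prove that the corner no longer gives, and take the hand away. Only push and press: do not lift anything, leave the case standing where it is, and do not disturb the other things.

Things in the scene. Friction and masses are not known exactly. Their poses are not given: they have to be found in the camera images.
- conditioner: Black ribbed instrument case, 2.6 kg, loose on the bench: 200 mm along its x, 290 mm along its y, flat top 92 mm up; cream connector panel on its -y end (plugs stand out 20 mm). Origin: centre of its footprint at bench level; z up. Rubber feet 12 mm tall, 20 mm diameter, at x = +-75, y = +-120 mm. It rests level on three of them; the foot at x = +75, y = +120 is worn short.
- dot (a point): Centre of the yellow dot, 26 mm across, on the case's flat top straight above the worn foot: conditioner x = +75, y = +120, z = 92 mm when level. Unwedged, a press of 4 to 8 N here rocks the corner down until the stub of the worn foot meets the bench, 5 to 10 mm lower; let go, it rocks back level.
- worn_foot (a point): Point at bench level straight below the centre of the worn foot (conditioner x = +75, y = +120 mm). The worn stub, 20 mm in diameter, hangs 5 to 10 mm clear of the bench (not known exactly) while the case stands level. The case's +y end face is 25 mm beyond this point in +y; the case's underside is 12 mm above the bench.
- wedge: Orange wedge, 60 g, flat on the bench off the case's +y end: 120 mm along its y, 45 mm along its x. Thin end y = -60 mm, 3.2 mm high; top rises evenly to 16 mm at the thick end y = +60, a flat upright face. Origin: centre of its underside. Axes parallel to the case's: thin end to it. Slides with under 1 N; once snug under the stub the push climbs to 7 to 13 N, and beyond that it shoves the case.
- ref_mass: Brass calibration mass with a small knob, 40 mm diameter, 56 mm tall, upright beside the wedge. Origin: centre of its underside. Leave alone.
- transducer: Silver reference transducer on three posts, 44 mm diameter, 76 mm tall, standing beyond the wedge. Origin: centre of its underside. Leave alone.
- accel: Small silver accelerometer, 26 mm square, 34 mm tall, standing loose on top of the case away from the dot. Origin: centre of its underside. Leave alone.
- driver: Screwdriver, 170 mm long, lying beyond the case. Leave alone.
- mug: Blue mug, 80 mm diameter, 92 mm tall. Origin: centre of its underside. Leave alone.
- adapters: Grey open tray of coaxial adapters, 100 x 75 x 30 mm. Origin: centre of its underside. Leave alone.
- handheld: Dark green handheld calibrator, 52 mm diameter, 120 mm tall, standing on end. Origin: centre of its underside. Leave alone.
Things that resemble listed ones, but are neither listed nor needed, are in the scene too. There is more than one size of the wedge; the job needs the largest.

How it is judged:
By the outcome, as a careful person would: the job done as asked, in the order asked, and still so for the second after the job is handed in, with the robot touching nothing.
It also fails if it takes over 64 s, if anything falls off the work surface, if the arm or the gripper's body presses on something with over 40 N, if the wrist force passes 120 N, or if a joint passes its speed limit or range.

## Robot

A 6-joint arm with a two-finger parallel gripper is mounted at the origin on the work surface. World frame = base frame: x ahead of the robot, y to its left, z up, the work surface at z = 0. Lengths are in mm, angles in rad, forces in N, time in s.
With the tool pointing down it reaches from about 275 to 750 mm from the base axis. Payload 10.2 kg.
Tool frame: the origin (TCP) lies at the very end of the fingers, on their centre line; the grasp point (between the pads) lies 19 mm behind it; z points along the fingers, y is the line along which they close (so a half turn about z gives the same grasp; the last joint's range is limited). The gripper opens to 85 mm and grips with 20 to 120 N. Pads are 22 mm wide; open, the fingers measure 114 mm over their backs; the gripper's body (76 mm by 85 mm) begins 54 mm behind the grasp point. The pads swing forward as they close: fully open they stand 13 mm farther back than shut.
Start: joints at [-1.43, 0.313, 1.498, -0, 1.331, -0.223], TCP at [186.797, -490.65, 208.494] pointing down, gripper open.
Joint ranges: [-2.94, 2.94], [-0.97, 2.17], [0.19, 2.56], [-1.23, 4.37], [0.02, 3.11], [-2.88, 2.88]. Speed limits (rad/s): [2.39, 2.39, 3.01, 3.14, 3.14, 3.14].

## Interface

Orientations are given as a unit quaternion [w, x, y, z].
In Python, from rig import ctrl gives the robot as it stands.
- The arm moves only by the tool step_arm, never from a script. Its argument "increments" is a list of rows, each a list of 3 entries, a list of its own where there are three numbers: the shift along the tool's x, y, z in cm, then the turn, a rotation vector about the tool's x, y, z in degrees, then the opening in per cent of the stroke, from 0 (shut) to 100 (fully open). A call has 1 to 8 rows; each row is the pose to reach, as a shift and turn from the pose commanded when the call began, along the tool's axes at that moment; what a row does not reach only later rows make up. A row lasts 1/8 s, in which the tool goes at most 62.5 mm and 10.7 degrees, less where a joint would pass 70% of its speed; a pose out of reach is approached as far as the arm can. A call with a gripper value outside its range is refused whole. The fingers move at their own pace and stop on an object; "squeeze" is the grip in N (left out, the last holds). Time passes only in rows, so rows that repeat a pose let the fingers close. It gives the time, the measured TCP pose, the force, the opening and the grip force at its end, in the units of the state.
- ctrl.sense(): the state, without advancing time (a new reading comes with each control period).
- ctrl.capture(name): name is "side" or "top"; returns a dict with "img" (384x512x3 uint8, red, green, blue), "fx", "fy", "cx", "cy" (pixels), "k1" (the pictures are not rectified: a ray, as slopes to the right and down, at radius r is drawn at 1 + k1 r^2 times it, then the intrinsics apply), "extrinsics" (4x4, takes a point from camera to world coordinates). Camera axes: x right, y down, z forward; pixel columns grow to the right and rows downward; lengths in mm; the calibration is good to about 2 mm. A picture is of the moment at which its call begins. There is no depth.
- ctrl.finish_job(): hands the job in; it is judged then, once.
The state is a dict: "time_s": time; "joints": joint angles; "dq": joint speeds; "tau": joint torques, N m; "eef_pos": TCP position; "ee_rot": TCP orientation; "force": force on the tool from outside, world axes, zero at the start; "wrist_torque": the same for the moment, N m; "grip_width": opening from 0.0 (shut) to 1.0 (fully open); "grip_force": force on a finger pad.
Only numpy, scipy, OpenCV 4.12 (cv2) and the standard library are available. Lean on these libraries where they do the work, as an engineer would, in place of code of your own. Each camera call takes 0.05 s, during which the arm holds its last target. There are 200 camera calls.

## Working session

There is one attempt and no reset: what is moved stays moved. The work goes in short steps, Python scripts to look and compute and a tool call to move; the robot and the scene stay as the last step left them, time stands still between calls to the robot, and variables do not carry over. Pictures are saved under pics/ and viewed, at most 10 in all, crops included, and the job is handed in when it is done.

Besides the shell and the picture viewer there is one more tool, called as name(argument=value, ...), one argument or row to a line, values as JSON. step_arm: Moves the arm, as the interface text tells. Its arguments: {"type":"object","properties":{"increments":{"type":"array"},"squeeze":{"type":"number"}},"required":["increments"]}

```bash
mkdir -p pics; cat > h.py <<'E'
import numpy as np, cv2
from rig import ctrl
def snap(n,f):
    c=ctrl.capture(n); cv2.imwrite('pics/'+f,c['img'][:,:,::-1]); np.save('pics/'+n+'.npy',{k:v for k,v in c.items()},allow_pickle=True); return c
def load(n): return np.load('pics/'+n+'.npy',allow_pickle=True).item()
def world(c,u,v,z):
    K=np.array([[c['fx'],0,c['cx']],[0,c['fy'],c['cy']],[0,0,1.]])
    p=cv2.undistortPoints(np.array([[[u,v]]],float),K,np.array([c['k1'],0,0,0.]))[0,0]
    E=np.array(c['extrinsics']); d=E[:3,:3]@[p[0],p[1],1]; o=E[:3,3]
    return (o+d*(z-o[2])/d[2]).round(1)
def pix(c,P):
    K=np.array([[c['fx'],0,c['cx']],[0,c['fy'],c['cy']],[0,0,1.]]); E=np.linalg.inv(np.array(c['extrinsics']))
    return cv2.projectPoints(np.array(P,float).reshape(-1,3),cv2.Rodrigues(E[:3,:3])[0],E[:3,3],K,np.array([c['k1'],0,0,0.]))[0][:,0].round(1)
E
python3 - <<'E'
from h import *
for n in('top','side'):
    c=snap(n,n+'0.png'); print(n,np.array(c['extrinsics']).round(2).tolist(),c['fx'],c['k1'])
a=[cv2.resize(cv2.imread(f'pics/{n}0.png'),(800,600)) for n in('top','side')]
for n,i in zip(('top','side'),a): cv2.imwrite(f'pics/{n}0b.png',i)
print(ctrl.sense())
E
```

```text
top [[0.03, -1.0, 0.08, 443.32], [-1.0, -0.03, 0.02, 19.56], [-0.02, -0.09, -1.0, 1283.31], [0.0, 0.0, 0.0, 1.0]] 419.54837011955135 -0.024611272676710105
side [[0.81, -0.45, 0.37, 56.87], [-0.59, -0.61, 0.53, -656.02], [-0.01, -0.65, -0.76, 1091.87], [0.0, 0.0, 0.0, 1.0]] 458.19090624878515 0.042899601314778636
{'time_s': 0.1, 'joints': array([-1.43037013e+00,  3.13392830e-01,  1.49836967e+00, -5.25974677e-06,
        1.33098602e+00, -2.23420460e-01]), 'dq': array([-1.02538212e-03, -2.26958268e-03, -4.00636778e-04, -8.01885584e-06,
        7.48271126e-04,  1.24247736e-03]), 'tau': array([ 3.48434296e-03, -4.12896430e+01, -2.60138887e+01, -1.36303115e-04,
        3.06661881e-03, -4.21296065e-06]), 'eef_pos': array([ 186.77317526, -490.37987869,  207.98971402]), 'ee_rot': array([-5.77541801e-04,  9.83497263e-01,  1.80922080e-01,  2.14236412e-05]), 'force': array([-0.0054505 , -0.12357732, -0.11998826]), 'wrist_torque': array([0.0206191 , 0.0384683 , 0.00339737]), 'grip_force': 0.0, 'grip_width': 0.9996338685129237}
```

View pics/top0b.png

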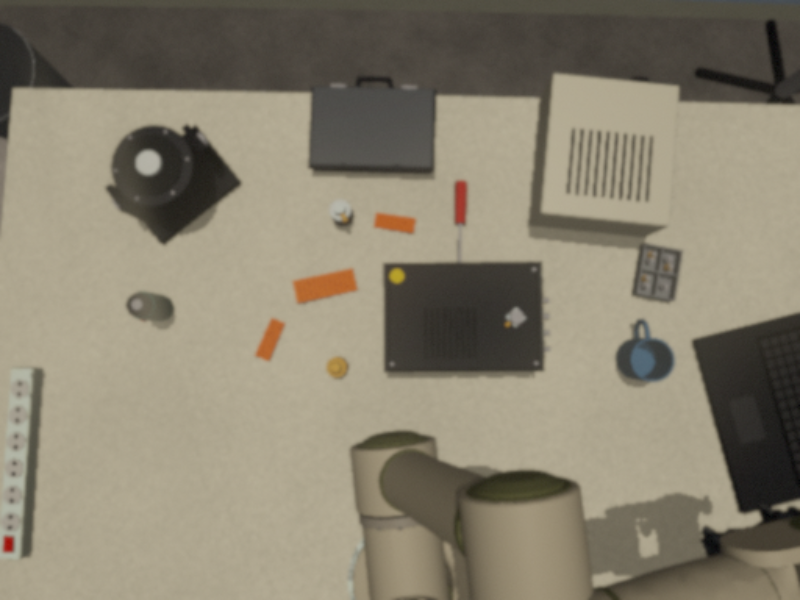

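View pics/side0b.png

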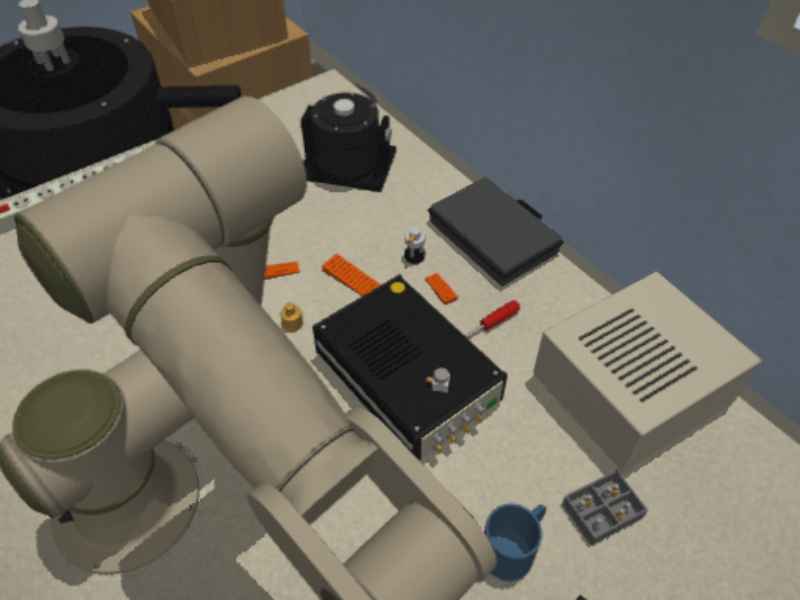

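Top view (800x600): the case spans about (385–543, 263–372), dot at (397,276), the largest wedge is centred at (325,285) and looks skewed, brass mass at (337,367), transducer at (341,212). I'll enlarge it to measure.

```bash
python3 - <<'E'
from h import *
c=load('top'); im=c['img'][:,:,::-1]
x0,y0=180,125
cv2.imwrite('pics/crop1.png',cv2.resize(im[y0:y0+120,x0:x0+175],None,fx=4.5,fy=4.5,interpolation=cv2.INTER_CUBIC))
hsv=cv2.cvtColor(np.ascontiguousarray(im),cv2.COLOR_BGR2HSV)
def comps(lo,hi,a):
    n,l,s,ce=cv2.connectedComponentsWithStats(cv2.inRange(hsv,lo,hi))
    for i in range(1,n):
        if s[i,4]>a: yield np.argwhere(l==i)[:,::-1].astype(np.float32),ce[i]
for pts,ce in comps((4,150,120),(16,255,255),60):
    r=cv2.minAreaRect(pts); b=cv2.boxPoints(r)
    print('orange',ce.round(1),world(c,*ce,8),[world(c,*p,8)[:2].tolist() for p in b])
for pts,ce in comps((22,120,120),(34,255,255),20): print('yel',ce.round(1),len(pts),world(c,*ce,92))
for p in [(385,263),(541,263),(543,372),(386,372)]: print(world(c,p[0]*.64,p[1]*.64,92))
E
```

```text
orange [252.3 142.3] [685.9  53.9   8. ] [[678.2, 92.9], [704.7, 89.4], [694.1, 16.0], [667.8, 19.7]]
orange [207.5 182.5] [557.9 187.4   8. ] [[564.4, 248.1], [591.3, 135.8], [551.2, 126.0], [524.4, 238.0]]
orange [172.4 216.9] [450.1 290.6   8. ] [[420.1, 315.7], [489.6, 289.2], [480.4, 265.8], [411.1, 292.4]]
yel [253.6 176.2] 79 [572.1  45.3  92. ]
[594.1  66.4  92. ]
[ 601.5 -218.5   92. ]
[ 403.9 -224.    92. ]
[395.9  58.7  92. ]
```

View pics/crop1.png

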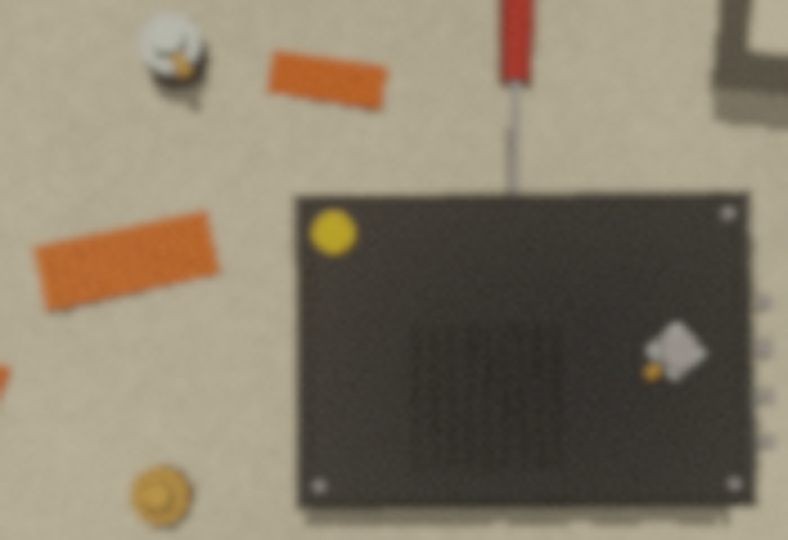

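```bash
cat >> h.py <<'E'
from scipy.spatial.transform import Rotation as R
def mv(x,y,z,psi):
    s=ctrl.sense(); w=s['ee_rot']; R0=R.from_quat([w[1],w[2],w[3],w[0]])
    a=np.radians(psi); Y=np.array([np.cos(a),np.sin(a),0]); Z=np.array([0,0,-1.]); X=np.cross(Y,Z)
    R1=R.from_matrix(np.c_[X,Y,Z])
    d=R0.inv().apply(np.array([x,y,z])-s['eef_pos'])/10
    print('shift cm',d.round(2),'rotvec deg',(R0.inv()*R1).as_rotvec(degrees=True).round(1),'t',s['time_s'],'pos',s['eef_pos'].round(1),'F',s['force'].round(2))
E
python3 - <<'E'
from h import *
c=load('top'); q=lambda x,y:(180+(x+.5)/4.5-.5,125+(y+.5)/4.5-.5)
C=[world(c,*q(*p),92)[:2] for p in[(297,198),(748,193),(753,506),(300,508)]]
ctr=np.mean(C,0); print(C,ctr)
ey=(C[0]-C[1])+(C[3]-C[2]); ex=(C[0]-C[3])+(C[1]-C[2])
print(np.degrees(np.arctan2(-ey[0],ey[1])),np.degrees(np.arctan2(ex[1],ex[0])))
print('mass',world(c,*q(161,495),50),'trans',world(c,*q(172,40),70))
W=[world(c,*q(*p),z)[:2] for p,z in[((36,247),16),((207,212),3),((218,271),3),((50,311),16)]]; print(W)
mv(536,278,208,13.5)
E
```

```text
[array([593.2,  68.6]), array([ 603.8, -217.3]), array([ 406.7, -222.4]), array([397.5,  60.9])] [500.3  -77.55]
1.9922684226075935 1.8664117943323633
mass [401.6 153.1  50. ] trans [697.8 154.4  70. ]
[array([564.8, 247.5]), array([593.1, 133.6]), array([552.9, 124.7]), array([521.7, 236.2])]
shift cm [ 59.98 -59.38   0.08] rotvec deg [ -0.   -0.1 -82.7] t 0.1 pos [ 186.8 -490.4  208. ] F [-0.01 -0.12 -0.12]
```

step_arm(
  increments=[
    [[4, -4, -1], [0, 0, -5], 20],
    [[8, -8, -2], [0, 0, -10], 20],
    [[12, -12, -2], [0, 0, -16], 20],
    [[16, -16, -2], [0, 0, -22], 20],
    [[20, -20, -2], [0, 0, -28], 20],
    [[24, -24, -2], [0, 0, -34], 20],
    [[28, -28, -2], [0, 0, -40], 20],
    [[32, -32, -2], [0, 0, -46], 20],
  ],
)

```text
time_s: 1.1
eef_pos: [372.3, -75.9, 228.5]
ee_rot: [0.0, 0.834, 0.552, 0.0]
force: [0.6, -0.5, 1.1]
grip_width: 0.199
grip_force: 0.0
```

```bash
python3 -c "
from h import *
mv(535,280,208,14);print(ctrl.sense()['joints'])"
```

```text
shift cm [39.12  1.09  2.05] rotvec deg [  0.   0. -37.] t 1.1 pos [372.3 -75.9 228.5] F [ 0.64 -0.48  1.11]
[-5.12197133e-01 -3.37616720e-02  1.84717631e+00 -3.73070344e-05
  1.32795226e+00 -1.11207554e-01]
```

step_arm(
  increments=[
    [[5, 0.1, 0], [0, 0, -5], 20],
    [[10, 0.3, 0], [0, 0, -10], 20],
    [[15, 0.4, 0], [0, 0, -15], 20],
    [[20, 0.6, 0], [0, 0, -20], 20],
    [[25, 0.7, 1], [0, 0, -25], 20],
    [[30, 0.8, 2], [0, 0, -30], 20],
    [[35, 1, 3], [0, 0, -35], 20],
    [[39.1, 1.1, 4], [0, 0, -37], 20],
  ],
)

```text
time_s: 2.1
eef_pos: [536.2, 279.2, 187.6]
ee_rot: [-0.0, 0.616, 0.788, -0.0]
force: [0.3, -0.8, 0.8]
grip_width: 0.201
grip_force: 0.0
```

```bash
python3 - <<'E'
from h import *
mv(535,280,5,14)
c=snap('top','t1.png'); s=snap('side','s1.png')
a=cv2.resize(c['img'][100:250,140:340,::-1],(800,600),interpolation=cv2.INTER_CUBIC)[:, :]
cv2.imwrite('pics/t1c.png',a)
E
```

```text
shift cm [ 0.11 -0.08 18.26] rotvec deg [-0.  0. -0.] t 2.1 pos [536.2 279.2 187.6] F [ 0.33 -0.77  0.78]
```

View pics/s1.png

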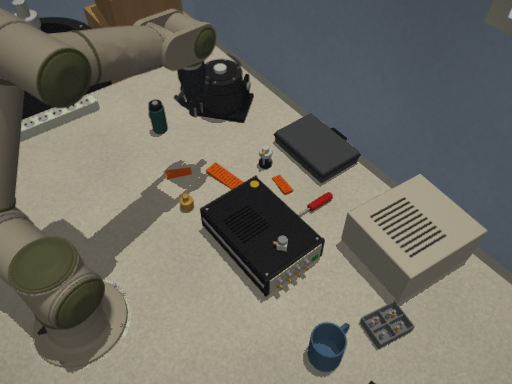

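Side view: the wedge lies at about (207–243, 165–188), clear of the gripper, with its thin end toward the case. Now I'll descend behind its thick end.

step_arm(
  increments=[
    [[0.1, -0.1, 4], [0, 0, 0], 20],
    [[0.1, -0.1, 8], [0, 0, 0], 20],
    [[0.1, -0.1, 12], [0, 0, 0], 20],
    [[0.1, -0.1, 15], [0, 0, 0], 20],
    [[0.1, -0.1, 17], [0, 0, 0], 20],
    [[0.1, -0.1, 18.2], [0, 0, 0], 20],
    [[0.1, -0.1, 18.2], [0, 0, 0], 20],
  ],
)

```text
time_s: 3.08
eef_pos: [534.4, 277.8, 6.2]
ee_rot: [-0.0, 0.617, 0.787, -0.0]
force: [0.3, 0.9, 0.6]
grip_width: 0.199
grip_force: 0.0
```

```bash
python3 - <<'E'
from h import *
mv(535,280,5,14)
s=snap('side','s2.png'); c=snap('top','t2.png')
a=cv2.resize(s['img'][95:215,140:300,::-1],(800,600),interpolation=cv2.INTER_CUBIC)
cv2.imwrite('pics/s2c.png',a)
E
```

```text
shift cm [0.19 0.11 0.12] rotvec deg [-0.1  0.  -0.2] t 3.075 pos [534.4 277.8   6.2] F [0.27 0.95 0.59]
```

View pics/s2c.png

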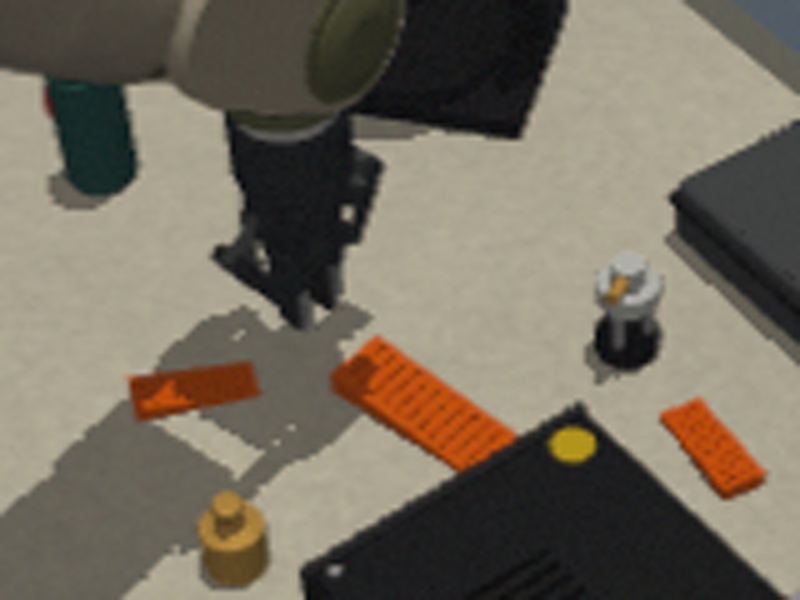

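```bash
python3 - <<'E'
from h import *
A=np.array([541.5,250,14]);B=np.array([566.3,201,1.9])
mv(A[0],A[1],6,A[2])
for t in(1/3,2/3,1):
    p=A+(B-A)*t; mv(p[0],p[1],6,p[2])
E
```

```text
shift cm [-2.89 -0.05  0.13] rotvec deg [ 0.1 -0.  -0.2] t 3.175 pos [535.1 278.2   7.3] F [-0.3  -0.02  0.27]
shift cm [-4.68  0.36  0.14] rotvec deg [ 0.1 -0.   3.9] t 3.175 pos [535.1 278.2   7.3] F [-0.3  -0.02  0.27]
shift cm [-6.46  0.77  0.14] rotvec deg [ 0.1 -0.   7.9] t 3.175 pos [535.1 278.2   7.3] F [-0.3  -0.02  0.27]
shift cm [-8.25  1.18  0.14] rotvec deg [ 0.1 -0.  11.9] t 3.175 pos [535.1 278.2   7.3] F [-0.3  -0.02  0.27]
```

step_arm(
  increments=[
    [[-1.2, 0, 0.1], [0, 0, 0], 20],
    [[-2.2, 0, 0.1], [0, 0, 0], 20],
    [[-2.9, -0.1, 0.1], [0, 0, 0], 20],
    [[-3.8, 0.2, 0.1], [0, 0, 2], 20],
    [[-4.7, 0.4, 0.1], [0, 0, 4], 20],
    [[-5.6, 0.6, 0.1], [0, 0, 6], 20],
    [[-6.5, 0.8, 0.1], [0, 0, 8], 20],
    [[-6.5, 0.8, 0.1], [0, 0, 8], 20],
  ],
)

```text
time_s: 4.18
eef_pos: [558.3, 216.4, 5.5]
ee_rot: [0.0, 0.671, 0.742, 0.0]
force: [-0.0, 0.3, 0.4]
grip_width: 0.198
grip_force: 0.0
```

```bash
cat >> h.py <<'E'
def wedge(z=9):
    c=ctrl.capture('side'); im=np.ascontiguousarray(c['img']); hsv=cv2.cvtColor(im,cv2.COLOR_RGB2HSV)
    cv2.imwrite('pics/side_last.png',im[:,:,::-1]); return c
E
python3 - <<'E'
from h import *
mv(566.3,201,6,1.9)
s=snap('side','s3.png'); c=snap('top','t3.png')
a=cv2.resize(s['img'][125:215,170:290,::-1],(800,600),interpolation=cv2.INTER_CUBIC)
cv2.imwrite('pics/s3c.png',a)
E
```

```text
shift cm [-1.61  0.64 -0.05] rotvec deg [ 0.  -0.   3.9] t 4.175 pos [558.3 216.4   5.5] F [-0.02  0.27  0.38]
```

View pics/s3c.png

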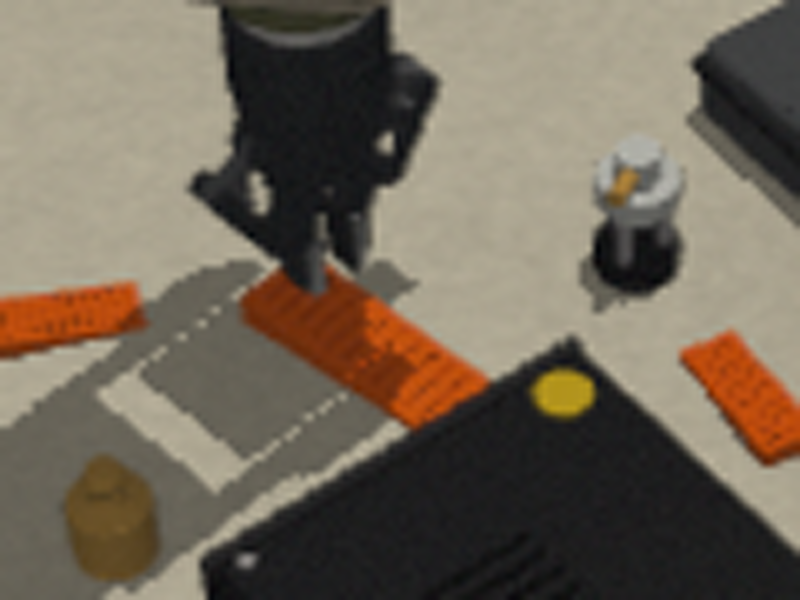

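The side crop shows the fingers against the thick end at (310,285) and the thick corners at about (245,297) and (320,262). I'll check the wedge pose numerically.

```bash
python3 - <<'E'
from h import *
s=load('side');q=lambda x,y:(170+(x+.5)/6.667-.5,125+(y+.5)/6.667-.5)
for p,z in[((244,297),16),((324,262),16),((415,428),6),((490,383),6)]: print(world(s,*q(*p),z))
print('dot',world(s,*q(563,394),92))
c=load('top');im=np.ascontiguousarray(c['img']);hsv=cv2.cvtColor(im,cv2.COLOR_RGB2HSV)
n,l,st,ce=cv2.connectedComponentsWithStats(cv2.inRange(hsv,(4,150,50),(16,255,255)))
for i in range(1,n):
    if st[i,4]>60:
        b=cv2.boxPoints(cv2.minAreaRect(np.argwhere(l==i)[:,::-1].astype(np.float32))); print(st[i],[world(c,*p,8)[:2].tolist() for p in b])
f=c['img'][120:225,170:310,::-1]; cv2.imwrite('pics/t3c.png',cv2.resize(f,(800,600),interpolation=cv2.INTER_CUBIC))
E
```

```text
[522.2 237.7  16. ]
[565.8 234.   16. ]
[545.6 128.1   6. ]
[589.9 129.9   6. ]
dot [569.4  43.6  92. ]
[240 137  25  12 202] [[677.8, 92.4], [703.9, 89.2], [694.3, 15.7], [668.2, 19.0]]
[208 173  20  16 241] [[578.8, 191.2], [591.5, 135.5], [552.1, 126.3], [539.4, 181.8]]
```

View pics/t3c.png

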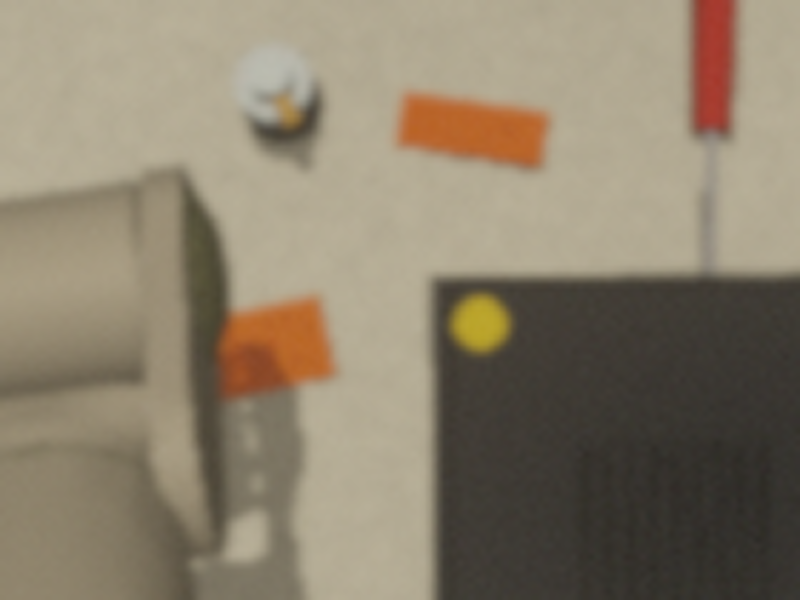

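```bash
python3 - <<'E'
from h import *
s=load('side')
P=[[558.3,216.4,z] for z in(5,16,24)]+[[545,220,16],[570,213,16],[543.2,241.9,16],[564.8,247.5,16],[521.7,236.2,16]]
print(((pix(s,P)-[170,125])*6.667).round(0))
E
```

```text
[[330. 303.]
 [329. 287.]
 [327. 276.]
 [301. 295.]
 [353. 281.]
 [273. 270.]
 [304. 244.]
 [242. 297.]]
```

The wedge hasn't moved. At 20% opening the fingertips stand more than 10 mm above the TCP, so they passed over it. I'll go up, back and lower.

step_arm(
  increments=[
    [[0, 0, -1], [0, 0, 0], 20],
    [[0, 0, -2], [0, 0, 0], 20],
    [[2, -0.5, -2], [0, 0, -3], 20],
    [[4, -1, -2], [0, 0, -6], 20],
    [[6.6, -1.7, -2], [0, 0, -8], 20],
    [[6.6, -1.7, -1], [0, 0, -8], 20],
    [[6.6, -1.7, 0], [0, 0, -8], 20],
    [[6.6, -1.7, 0.2], [0, 0, -8], 20],
  ],
)

```text
time_s: 5.28
eef_pos: [533.9, 280.3, 2.2]
ee_rot: [-0.001, 0.617, 0.787, -0.001]
force: [0.4, 0.8, -0.6]
grip_width: 0.198
grip_force: 0.0
```

step_arm(
  increments=[
    [[0, 0, 0.1], [0, 0, 0], 20],
    [[0, 0, 0.2], [0, 0, 0], 20],
    [[0, 0, 0.3], [0, 0, 0], 20],
    [[0, 0, 0.3], [0, 0, 0], 20],
  ],
)

```text
time_s: 5.78
eef_pos: [534.4, 280.9, 0.6]
ee_rot: [0.0, 0.617, 0.787, 0.0]
force: [-0.3, 0.4, 0.3]
grip_width: 0.2
grip_force: 0.0
```

step_arm(
  increments=[
    [[0, 0, 0.1], [0, 0, 0], 20],
    [[0, 0, 0.2], [0, 0, 0], 20],
    [[0, 0, 0.3], [0, 0, 0], 20],
    [[0, 0, 0.3], [0, 0, 0], 20],
  ],
)

```text
time_s: 6.28
eef_pos: [534.3, 280.9, -2.6]
ee_rot: [-0.0, 0.617, 0.787, -0.0]
force: [0.1, 0.1, -0.7]
grip_width: 0.198
grip_force: 0.0
```

step_arm(
  increments=[
    [[0, 0, 0.1], [0, 0, 0], 20],
    [[0, 0, 0.2], [0, 0, 0], 20],
    [[0, 0, 0.3], [0, 0, 0], 20],
    [[0, 0, 0.3], [0, 0, 0], 20],
  ],
)

```text
time_s: 6.78
eef_pos: [534.3, 280.9, -5.6]
ee_rot: [-0.0, 0.617, 0.787, -0.0]
force: [-0.7, 0.3, -0.7]
grip_width: 0.201
grip_force: 0.0
```

```bash
python3 - <<'E'
from h import *
mv(534.3,280.9,-6,14)
s=snap('side','s4.png')
print(((pix(s,[[534.3,280.9,z] for z in(0,8,16,24)])-[180,120])*10).round(0))
cv2.imwrite('pics/s4c.png',cv2.resize(s['img'][120:180,180:260,::-1],(800,600),interpolation=cv2.INTER_CUBIC))
E
```

```text
shift cm [0.   0.   0.04] rotvec deg [-0.   0.  -0.2] t 6.775 pos [534.3 280.9  -5.6] F [-0.7   0.32 -0.69]
[[226. 431.]
 [224. 414.]
 [222. 397.]
 [219. 380.]]
```

View pics/s4c.png

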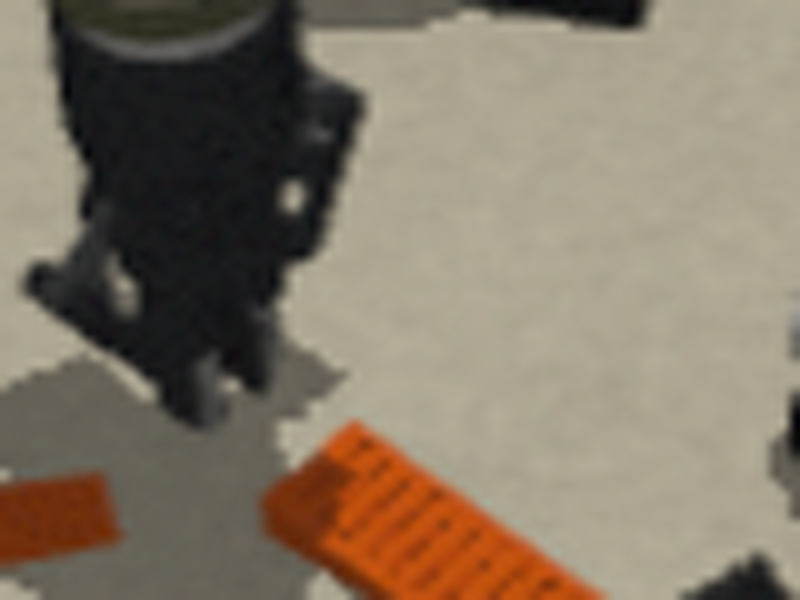

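step_arm(
  increments=[
    [[-1.2, 0, 0.2], [0, 0, 0], 20],
    [[-2.2, 0, 0.2], [0, 0, 0], 20],
    [[-2.9, -0.1, 0.2], [0, 0, 0], 20],
    [[-3.6, 0.1, 0.2], [0, 0, 1.5], 20],
    [[-4.4, 0.3, 0.2], [0, 0, 3], 20],
    [[-5.2, 0.4, 0.2], [0, 0, 5], 20],
    [[-6.0, 0.6, 0.2], [0, 0, 6.5], 20],
    [[-6.7, 0.8, 0.2], [0, 0, 8], 20],
  ],
)

```text
time_s: 7.82
eef_pos: [558.4, 217.3, -7.4]
ee_rot: [0.0, 0.671, 0.742, 0.0]
force: [0.0, 1.0, 1.2]
grip_width: 0.201
grip_force: 0.4
```

```bash
cat >> h.py <<'E'
def wtop():
    c=ctrl.capture('top');np.save('pics/top.npy',c,allow_pickle=True);im=np.ascontiguousarray(c['img']);hsv=cv2.cvtColor(im,cv2.COLOR_RGB2HSV)
    n,l,st,ce=cv2.connectedComponentsWithStats(cv2.inRange(hsv,(4,150,50),(16,255,255)))
    for i in range(1,n):
        if st[i,4]>30:
            b=cv2.boxPoints(cv2.minAreaRect(np.argwhere(l==i)[:,::-1].astype(np.float32))); print(st[i],[world(c,*p,6)[:2].tolist() for p in b])
    n,l,st,ce=cv2.connectedComponentsWithStats(cv2.inRange(hsv,(22,120,120),(34,255,255)))
    for i in range(1,n):
        if st[i,4]>40: print('dot',ce[i].round(2),world(c,*ce[i],92))
E
python3 - <<'E'
from h import *
mv(566.3,201,-8,1.9); wtop()
E
```

```text
shift cm [-1.7   0.62  0.06] rotvec deg [ 0.  -0.   3.8] t 7.825 pos [558.4 217.3  -7.4] F [0.04 0.97 1.23]
[292 117   3  25  31] [[768.7, -66.7], [768.8, -72.9], [693.5, -74.3], [693.3, -68.2]]
[240 137  25  12 202] [[678.2, 92.9], [704.4, 89.8], [694.8, 16.2], [668.7, 19.4]]
[209 173  30  15 393] [[584.0, 185.9], [590.9, 95.5], [550.0, 92.2], [543.0, 182.3]]
dot [253.56 176.15] [572.1  45.3  92. ]
```

step_arm(
  increments=[
    [[-0.6, 0.2, 0.1], [0, 0, 1.3], 20],
    [[-1.2, 0.4, 0.1], [0, 0, 2.6], 20],
    [[-1.8, 0.6, 0.1], [0, 0, 3.8], 20],
    [[-2.3, 0.6, 0.1], [0, 0, 3.8], 20],
    [[-2.3, 0.6, 0.1], [0, 0, 3.8], 20],
  ],
)

```text
time_s: 8.5
eef_pos: [567.1, 195.4, -7.9]
ee_rot: [0.0, 0.695, 0.719, 0.001]
force: [-0.4, 1.7, 3.9]
grip_width: 0.199
grip_force: 1.7
```

```bash
python3 - <<'E'
from h import *
wtop(); mv(567,175,-8,1.9)
s=snap('side','s5.png')
cv2.imwrite('pics/s5c.png',cv2.resize(s['img'][125:215,190:310,::-1],(800,600),interpolation=cv2.INTER_CUBIC))
E
```

```text
[240 137  25  12 203] [[678.2, 92.9], [704.4, 89.8], [694.7, 15.7], [668.6, 19.0]]
[217 173  29  14 371] [[588.1, 159.6], [590.4, 73.6], [550.4, 72.4], [548.1, 158.2]]
dot [253.56 176.09] [572.3  45.3  92. ]
shift cm [-2.04 -0.07 -0.  ] rotvec deg [ 0.1 -0.   0.1] t 8.55 pos [567.  195.4  -8. ] F [0.97 1.65 3.23]
```

View pics/s5c.png

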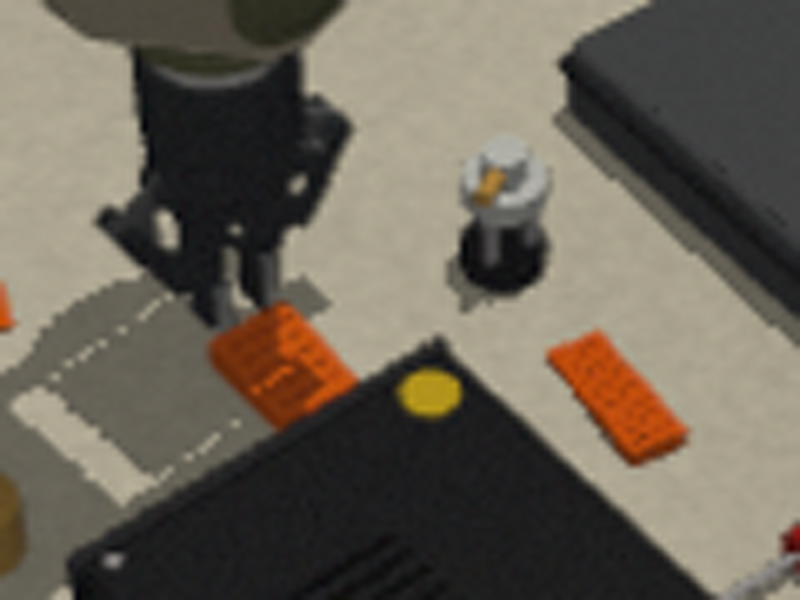

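step_arm(
  increments=[
    [[0, 0, -0.3], [0, 0, 0], 20],
    [[-0.5, 0, -0.3], [0, 0, 0], 20],
    [[-1.2, 0, -0.3], [0, 0, 0], 20],
    [[-1.8, 0, -0.3], [0, 0, 0], 20],
    [[-2.4, 0, -0.3], [0, 0, 0], 20],
    [[-2.8, 0, -0.3], [0, 0, 0], 20],
    [[-3.0, 0, -0.3], [0, 0, 0], 20],
    [[-3.0, 0, -0.3], [0, 0, 0], 20],
  ],
)

```text
time_s: 9.6
eef_pos: [567.5, 165.5, -5.5]
ee_rot: [-0.0, 0.694, 0.72, -0.0]
force: [0.1, -0.2, -0.7]
grip_width: 0.197
grip_force: 0.0
```

```bash
python3 - <<'E'
from h import *
wtop(); mv(567.5,160,-6,1.9)
E
```

```text
[292 117   5  25  35] [[768.7, -66.7], [769.0, -79.1], [693.7, -80.5], [693.3, -68.2]]
[240 137  25  12 203] [[678.6, 93.0], [705.1, 89.5], [694.5, 16.0], [668.1, 19.7]]
[228 173  18  13 213] [[589.0, 125.8], [590.4, 73.6], [553.5, 72.5], [552.1, 124.6]]
[165 212   9  18 103] [[419.0, 316.1], [465.8, 298.8], [457.4, 276.8], [410.8, 294.2]]
dot [253.56 176.15] [572.1  45.3  92. ]
shift cm [-0.56 -0.02  0.05] rotvec deg [ 0.  -0.   0.1] t 9.65 pos [567.5 165.6  -5.5] F [0.39 0.3  0.57]
```

step_arm(
  increments=[
    [[-0.15, 0, 0], [0, 0, 0], 20],
    [[-0.3, 0, 0], [0, 0, 0], 20],
    [[-0.3, 0, 0], [0, 0, 0], 20],
  ],
)

```text
time_s: 10.02
eef_pos: [567.6, 162.4, -5.5]
ee_rot: [-0.0, 0.694, 0.72, 0.0]
force: [-1.1, -0.3, -0.5]
grip_width: 0.199
grip_force: 0.0
```

step_arm(
  increments=[
    [[-0.15, 0, 0], [0, 0, 0], 20],
    [[-0.3, 0, 0], [0, 0, 0], 20],
    [[-0.3, 0, 0], [0, 0, 0], 20],
  ],
)

```text
time_s: 10.4
eef_pos: [567.8, 159.4, -5.5]
ee_rot: [0.0, 0.694, 0.72, 0.0]
force: [0.3, -0.1, 0.2]
grip_width: 0.198
grip_force: 0.0
```

step_arm(
  increments=[
    [[-0.15, 0, 0], [0, 0, 0], 20],
    [[-0.3, 0, 0], [0, 0, 0], 20],
    [[-0.3, 0, 0], [0, 0, 0], 20],
  ],
)

```text
time_s: 10.78
eef_pos: [567.9, 156.4, -5.5]
ee_rot: [-0.0, 0.694, 0.72, 0.0]
force: [0.2, 0.3, 0.4]
grip_width: 0.205
grip_force: 0.0
```

step_arm(
  increments=[
    [[-0.15, 0, 0], [0, 0, 0], 20],
    [[-0.3, 0, 0], [0, 0, 0], 20],
    [[-0.3, 0, 0], [0, 0, 0], 20],
  ],
)

```text
time_s: 11.15
eef_pos: [568.0, 153.4, -5.5]
ee_rot: [-0.0, 0.694, 0.72, -0.0]
force: [0.3, -0.4, -0.6]
grip_width: 0.194
grip_force: 0.0
```

step_arm(
  increments=[
    [[-0.15, 0, 0], [0, 0, 0], 20],
    [[-0.3, 0, 0], [0, 0, 0], 20],
    [[-0.3, 0, 0], [0, 0, 0], 20],
  ],
)

```text
time_s: 11.52
eef_pos: [568.1, 150.4, -5.5]
ee_rot: [-0.0, 0.694, 0.72, -0.0]
force: [-0.5, 0.1, 0.3]
grip_width: 0.202
grip_force: 0.0
```

step_arm(
  increments=[
    [[-0.15, 0, 0], [0, 0, 0], 20],
    [[-0.3, 0, 0], [0, 0, 0], 20],
    [[-0.3, 0, 0], [0, 0, 0], 20],
  ],
)

```text
time_s: 11.9
eef_pos: [568.2, 147.4, -5.5]
ee_rot: [-0.0, 0.694, 0.72, -0.0]
force: [-0.6, -0.0, -0.2]
grip_width: 0.199
grip_force: 0.0
```

```bash
python3 - <<'E'
from h import *
wtop(); mv(569,142,-6,1.9)
s=snap('side','s6.png')
cv2.imwrite('pics/s6c.png',cv2.resize(s['img'][125:215,190:310,::-1],(800,600),interpolation=cv2.INTER_CUBIC))
E
```

```text
[292 117   4  25  32] [[768.7, -66.7], [768.9, -76.0], [693.6, -77.4], [693.3, -68.2]]
[240 137  25  12 203] [[678.5, 92.5], [705.0, 89.0], [694.5, 15.5], [668.0, 19.2]]
[235 173  11  14 121] [[589.6, 104.3], [590.4, 73.6], [550.4, 72.4], [549.6, 103.0]]
[165 205  14  25 193] [[420.1, 317.3], [489.6, 289.0], [479.5, 264.7], [410.1, 293.1]]
dot [253.56 176.15] [572.1  45.3  92. ]
shift cm [-0.55  0.06  0.05] rotvec deg [-0.  -0.   0.1] t 11.95 pos [568.2 147.5  -5.5] F [ 0.59 -0.08 -0.48]
```

View pics/s6c.png

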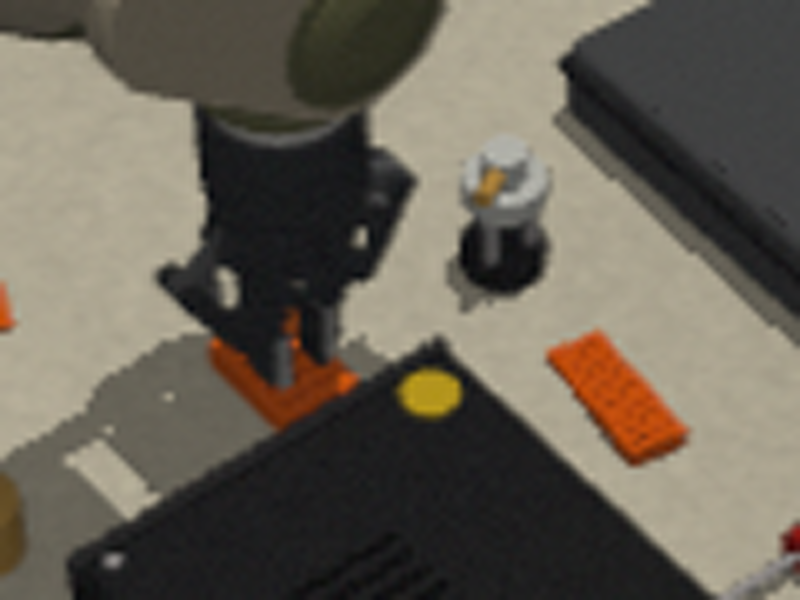

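The wedge stayed put: the fingertips rode over it again, so they sit higher than I assumed. I'll lift, go back and probe for the bench behind the wedge.

step_arm(
  increments=[
    [[0, 0, -1.5], [0, 0, 0], 20],
    [[0, 0, -3], [0, 0, 0], 20],
    [[3, 0, -3], [0, 0, 0], 20],
    [[6, 0, -3], [0, 0, 0], 20],
    [[7.5, -0.2, -2], [0, 0, 0], 20],
    [[7.5, -0.2, -1], [0, 0, 0], 20],
    [[7.5, -0.2, 0.2], [0, 0, 0], 20],
    [[7.5, -0.2, 0.4], [0, 0, 0], 20],
  ],
)

```text
time_s: 13.0
eef_pos: [563.0, 221.4, -10.8]
ee_rot: [-0.001, 0.695, 0.719, -0.001]
force: [0.1, 1.0, 0.1]
grip_width: 0.201
grip_force: 0.0
```

step_arm(
  increments=[
    [[0, 0, 0.15], [0, 0, 0], 20],
    [[0, 0, 0.3], [0, 0, 0], 20],
    [[0, 0, 0.3], [0, 0, 0], 20],
  ],
)

```text
time_s: 13.38
eef_pos: [563.6, 222.3, -12.4]
ee_rot: [0.0, 0.694, 0.72, 0.0]
force: [1.2, -0.1, -0.7]
grip_width: 0.201
grip_force: 0.0
```

step_arm(
  increments=[
    [[0, 0, 0.15], [0, 0, 0], 20],
    [[0, 0, 0.3], [0, 0, 0], 20],
    [[0, 0, 0.3], [0, 0, 0], 20],
  ],
)

```text
time_s: 13.75
eef_pos: [563.4, 222.4, -15.6]
ee_rot: [-0.0, 0.694, 0.72, -0.0]
force: [0.3, -0.2, -0.7]
grip_width: 0.199
grip_force: 0.0
```

step_arm(
  increments=[
    [[0, 0, 0.15], [0, 0, 0], 20],
    [[0, 0, 0.3], [0, 0, 0], 20],
    [[0, 0, 0.3], [0, 0, 0], 20],
  ],
)

```text
time_s: 14.12
eef_pos: [563.4, 222.4, -18.7]
ee_rot: [-0.0, 0.694, 0.72, -0.0]
force: [0.5, 0.5, 0.0]
grip_width: 0.197
grip_force: 0.0
```

step_arm(
  increments=[
    [[-1, 0.1, -0.1], [0, 0, 0], 20],
    [[-2, 0.1, -0.1], [0, 0, 0], 20],
    [[-2.8, 0.2, -0.1], [0, 0, 0], 20],
    [[-3.4, 0.2, -0.1], [0, 0, 0], 20],
    [[-4.0, 0.2, -0.1], [0, 0, 0], 20],
    [[-4.6, 0.2, -0.1], [0, 0, 0], 20],
    [[-5.2, 0.2, -0.1], [0, 0, 0], 20],
    [[-5.2, 0.2, -0.1], [0, 0, 0], 20],
  ],
)

```text
time_s: 15.12
eef_pos: [567.4, 170.1, -17.5]
ee_rot: [-0.0, 0.695, 0.719, -0.0]
force: [-0.0, 0.0, -0.0]
grip_width: 0.203
grip_force: 0.0
```

```bash
python3 - <<'E'
from h import *
wtop(); mv(569,160,-18,1.9)
s=snap('side','s7.png')
cv2.imwrite('pics/s7c.png',cv2.resize(s['img'][125:215,190:310,::-1],(800,600),interpolation=cv2.INTER_CUBIC))
E
```

```text
[240 137  25  12 201] [[678.5, 92.5], [705.0, 89.0], [694.5, 16.0], [668.1, 19.7]]
[227 173  19  13 233] [[588.9, 128.9], [590.4, 73.6], [553.5, 72.5], [552.0, 127.6]]
[165 213   8  16  86] [[417.2, 314.5], [463.6, 307.3], [460.3, 287.6], [413.9, 294.9]]
dot [253.56 176.15] [572.1  45.3  92. ]
shift cm [-1.04  0.13  0.05] rotvec deg [-0.   0.   0.1] t 15.175 pos [567.3 170.4 -17.5] F [-0.47  1.16 -0.34]
```

View pics/s7c.png

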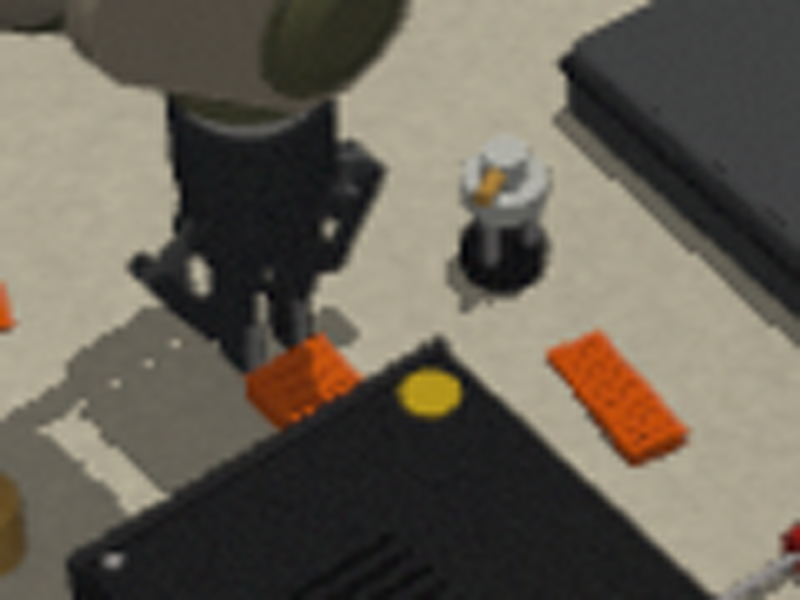

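The side crop shows the wedge now moving with the fingers (thick corner at about (248,378), previously (210,350)). I've now viewed 11 pictures, one over the limit of 10, so from here I'll use numbers only.

```bash
python3 - <<'E'
from h import *
s=load('side');q=lambda x,y:(190+(x+.5)/6.667-.5,125+(y+.5)/6.667-.5)
print(world(s,*q(248,374),16),world(s,*q(320,335),16))
E
```

```text
[547.4 157.6  16. ] [588.7 157.6  16. ]
```

step_arm(
  increments=[
    [[-0.3, 0, 0], [0, 0, 0], 20],
    [[-0.5, 0, 0], [0, 0, 0], 20],
    [[-0.5, 0, 0], [0, 0, 0], 20],
  ],
)

```text
time_s: 15.6
eef_pos: [567.5, 165.4, -17.5]
ee_rot: [-0.0, 0.694, 0.72, -0.0]
force: [-0.4, -0.5, 0.1]
grip_width: 0.201
grip_force: 0.0
```

step_arm(
  increments=[
    [[-0.15, 0, 0], [0, 0, 0], 20],
    [[-0.3, 0, 0], [0, 0, 0], 20],
    [[-0.3, 0, 0], [0, 0, 0], 20],
  ],
)

```text
time_s: 15.98
eef_pos: [567.7, 162.4, -17.5]
ee_rot: [0.0, 0.694, 0.72, -0.0]
force: [0.2, 0.1, -0.2]
grip_width: 0.199
grip_force: 0.0
```

step_arm(
  increments=[
    [[-0.15, 0, 0], [0, 0, 0], 20],
    [[-0.3, 0, 0], [0, 0, 0], 20],
    [[-0.3, 0, 0], [0, 0, 0], 20],
  ],
)

```text
time_s: 16.35
eef_pos: [567.8, 159.4, -17.5]
ee_rot: [0.0, 0.694, 0.72, 0.0]
force: [-0.1, 0.5, 0.2]
grip_width: 0.2
grip_force: 0.0
```

step_arm(
  increments=[
    [[-0.15, 0, 0], [0, 0, 0], 20],
    [[-0.3, 0, 0], [0, 0, 0], 20],
    [[-0.3, 0, 0], [0, 0, 0], 20],
  ],
)

```text
time_s: 16.73
eef_pos: [567.8, 156.4, -17.5]
ee_rot: [0.0, 0.694, 0.72, -0.0]
force: [1.0, 0.6, -0.2]
grip_width: 0.201
grip_force: 0.0
```

step_arm(
  increments=[
    [[-0.15, 0, 0], [0, 0, 0], 20],
    [[-0.3, 0, 0], [0, 0, 0], 20],
    [[-0.3, 0, 0], [0, 0, 0], 20],
  ],
)

```text
time_s: 17.1
eef_pos: [568.0, 153.4, -17.5]
ee_rot: [0.0, 0.694, 0.72, -0.0]
force: [0.4, -1.0, 0.4]
grip_width: 0.202
grip_force: 0.0
```

step_arm(
  increments=[
    [[-0.15, 0, 0], [0, 0, 0], 20],
    [[-0.3, 0, 0], [0, 0, 0], 20],
    [[-0.3, 0, 0], [0, 0, 0], 20],
  ],
)

```text
time_s: 17.48
eef_pos: [568.1, 150.4, -17.5]
ee_rot: [0.0, 0.694, 0.72, -0.0]
force: [-0.2, 0.5, -0.5]
grip_width: 0.199
grip_force: 0.0
```

step_arm(
  increments=[
    [[-0.15, 0, 0], [0, 0, 0], 20],
    [[-0.3, 0, 0], [0, 0, 0], 20],
    [[-0.3, 0, 0], [0, 0, 0], 20],
  ],
)

```text
time_s: 17.85
eef_pos: [568.2, 147.4, -17.5]
ee_rot: [0.0, 0.694, 0.72, -0.0]
force: [0.4, -0.7, 0.1]
grip_width: 0.202
grip_force: 0.0
```

```bash
python3 -c "
from h import *
wtop()"
```

```text
[240 137  25  12 202] [[678.2, 92.5], [704.3, 89.3], [694.8, 16.2], [668.7, 19.4]]
[236 172  10  14 120] [[592.8, 101.4], [593.5, 73.7], [553.5, 72.5], [552.7, 100.1]]
[165 205  15  25 201] [[419.8, 317.0], [489.6, 289.2], [479.7, 264.8], [410.0, 292.7]]
dot [253.56 176.15] [572.1  45.3  92. ]
```

step_arm(
  increments=[
    [[-0.15, 0, 0], [0, 0, 0], 20],
    [[-0.3, 0, 0], [0, 0, 0], 20],
    [[-0.3, 0, 0], [0, 0, 0], 20],
  ],
)

```text
time_s: 18.27
eef_pos: [568.3, 144.4, -17.5]
ee_rot: [0.0, 0.694, 0.72, -0.0]
force: [0.4, -0.0, -0.6]
grip_width: 0.198
grip_force: 0.0
```

step_arm(
  increments=[
    [[-0.15, 0, 0], [0, 0, 0], 20],
    [[-0.3, 0, 0], [0, 0, 0], 20],
    [[-0.3, 0, 0], [0, 0, 0], 20],
  ],
)

```text
time_s: 18.65
eef_pos: [568.4, 141.4, -17.5]
ee_rot: [0.0, 0.694, 0.72, -0.0]
force: [-0.1, 0.2, -0.3]
grip_width: 0.199
grip_force: 0.0
```

step_arm(
  increments=[
    [[-0.15, 0, 0], [0, 0, 0], 20],
    [[-0.3, 0, 0], [0, 0, 0], 20],
    [[-0.3, 0, 0], [0, 0, 0], 20],
  ],
)

```text
time_s: 19.02
eef_pos: [568.5, 138.4, -17.5]
ee_rot: [0.0, 0.694, 0.72, -0.0]
force: [0.3, 0.6, -0.2]
grip_width: 0.199
grip_force: 0.0
```

step_arm(
  increments=[
    [[-0.15, 0, 0], [0, 0, 0], 20],
    [[-0.3, 0, 0], [0, 0, 0], 20],
    [[-0.3, 0, 0], [0, 0, 0], 20],
  ],
)

```text
time_s: 19.4
eef_pos: [568.6, 135.4, -17.5]
ee_rot: [-0.0, 0.694, 0.72, -0.0]
force: [-0.0, 0.7, -0.0]
grip_width: 0.202
grip_force: 0.0
```

```bash
python3 -c "
from h import *
wtop()"
```

```text
[292 117   6  25  38] [[768.7, -66.7], [769.1, -82.2], [693.7, -83.6], [693.3, -68.2]]
[240 137  25  12 205] [[678.6, 93.0], [705.1, 89.5], [694.5, 15.5], [668.0, 19.2]]
[241 173   5  13  46] [[590.1, 85.9], [590.4, 73.6], [553.5, 72.5], [553.2, 84.8]]
[165 205  16  25 207] [[419.5, 316.9], [489.8, 290.0], [480.3, 265.8], [410.2, 292.8]]
dot [253.56 176.15] [572.1  45.3  92. ]
```

step_arm(
  increments=[
    [[-0.1, 0, 0], [0, 0, 0], 20],
    [[-0.2, 0, 0], [0, 0, 0], 20],
    [[-0.2, 0, 0], [0, 0, 0], 20],
  ],
)

```text
time_s: 19.82
eef_pos: [568.7, 133.4, -17.5]
ee_rot: [0.0, 0.694, 0.72, -0.0]
force: [0.7, -0.7, -0.1]
grip_width: 0.203
grip_force: 0.0
```

step_arm(
  increments=[
    [[-0.1, 0, 0], [0, 0, 0], 20],
    [[-0.2, 0, 0], [0, 0, 0], 20],
    [[-0.2, 0, 0], [0, 0, 0], 20],
  ],
)

```text
time_s: 20.2
eef_pos: [568.7, 131.5, -17.5]
ee_rot: [-0.0, 0.694, 0.72, -0.0]
force: [-0.7, -0.4, -0.1]
grip_width: 0.197
grip_force: 0.0
```

step_arm(
  increments=[
    [[-0.1, 0, 0], [0, 0, 0], 20],
    [[-0.2, 0, 0], [0, 0, 0], 20],
    [[-0.2, 0, 0], [0, 0, 0], 20],
  ],
)

```text
time_s: 20.58
eef_pos: [568.8, 129.5, -17.5]
ee_rot: [0.0, 0.694, 0.72, 0.0]
force: [1.2, -0.3, -0.2]
grip_width: 0.199
grip_force: 0.0
```

step_arm(
  increments=[
    [[-0.1, 0, 0], [0, 0, 0], 20],
    [[-0.2, 0, 0], [0, 0, 0], 20],
    [[-0.2, 0, 0], [0, 0, 0], 20],
  ],
)

```text
time_s: 20.95
eef_pos: [568.9, 127.5, -17.5]
ee_rot: [-0.0, 0.694, 0.72, 0.0]
force: [0.1, 0.3, -0.6]
grip_width: 0.199
grip_force: 0.3
```

```bash
python3 - <<'E'
from h import *
wtop(); c=snap('side','s8.png')
hsv=cv2.cvtColor(np.ascontiguousarray(c['img']),cv2.COLOR_RGB2HSV)
n,l,st,ce=cv2.connectedComponentsWithStats(cv2.inRange(hsv,(4,150,50),(16,255,255)))
for i in range(1,n):
    if st[i,4]>30:
        p=np.argwhere(l==i); k=p[p[:,1].argmin()]; print(st[i],'leftmost',k[::-1],world(c,k[1],k[0],16))
E
```

```text
[240 137  25  12 203] [[678.2, 92.9], [704.4, 89.8], [694.8, 16.2], [668.7, 19.4]]
[165 205  16  25 202] [[420.1, 316.2], [489.6, 289.6], [480.3, 265.8], [410.9, 292.5]]
dot [253.56 176.15] [572.1  45.3  92. ]
[166 167  26  12 196] leftmost [166 170] [417.  311.2  16. ]
[272 175  21  20 194] leftmost [272 178] [667.6  82.   16. ]
```

step_arm(
  increments=[
    [[-0.1, 0, 0], [0, 0, 0], 20],
    [[-0.2, 0, 0], [0, 0, 0], 20],
    [[-0.2, 0, 0], [0, 0, 0], 20],
  ],
)

```text
time_s: 21.42
eef_pos: [568.9, 125.8, -17.5]
ee_rot: [-0.0, 0.694, 0.72, 0.0]
force: [0.3, 4.5, -1.1]
grip_width: 0.203
grip_force: 2.3
```

step_arm(
  increments=[
    [[-0.1, 0, 0], [0, 0, 0], 20],
    [[-0.2, 0, 0], [0, 0, 0], 20],
    [[-0.2, 0, 0], [0, 0, 0], 20],
  ],
)

```text
time_s: 21.8
eef_pos: [568.9, 124.4, -17.5]
ee_rot: [-0.0, 0.694, 0.72, 0.0]
force: [-0.1, 8.3, -0.4]
grip_width: 0.197
grip_force: 4.1
```

step_arm(
  increments=[
    [[0.5, 0, 0], [0, 0, 0], 20],
    [[2, 0, 0], [0, 0, 0], 20],
    [[4, 0, 0], [0, 0, 0], 20],
    [[4, 0, -3], [0, 0, 0], 20],
    [[4, 0, -7], [0, 0, 0], 10],
    [[4, 0, -11], [0, 0, 0], 0],
    [[4, 0, -15], [0, 0, 0], 0],
    [[4, 0, -16], [0, 0, 0], 0],
  ],
)

```text
time_s: 22.8
eef_pos: [568.4, 164.8, 145.2]
ee_rot: [0.001, 0.694, 0.72, 0.002]
force: [0.3, 0.4, -0.1]
grip_width: 0.001
grip_force: 0.0
```

```bash
python3 - <<'E'
from h import *
wtop(); mv(572,45,135,1.9); print(ctrl.sense()['joints'].round(2))
E
```

```text
[240 137  25  12 203] [[678.2, 92.9], [704.4, 89.8], [694.8, 16.2], [668.7, 19.4]]
[232 172  14  14 185] [[592.4, 113.6], [593.5, 73.7], [553.5, 72.5], [552.4, 112.3]]
dot [253.56 176.15] [572.1  45.3  92. ]
shift cm [-11.96  -0.06   0.98] rotvec deg [ 0.2 -0.   0.2] t 22.85 pos [568.2 164.6 144.8] F [ 0.2  -0.24  1.36]
[ 0.08  0.51  1.38 -0.    1.25  0.05]
```

step_arm(
  increments=[
    [[-3, 0, 0], [0, 0, 0], 0],
    [[-6, 0, 0], [0, 0, 0], 0],
    [[-9, 0, 0.5], [0, 0, 0], 0],
    [[-12, 0.2, 1], [0, 0, 0], 0],
    [[-12, 0.2, 2.5], [0, 0, 0], 0],
    [[-12, 0.2, 4], [0, 0, 0], 0],
    [[-12, 0.2, 4.7], [0, 0, 0], 0],
    [[-12, 0.2, 4.7], [0, 0, 0], 0],
  ],
)

```text
time_s: 23.85
eef_pos: [573.5, 44.4, 94.8]
ee_rot: [-0.0, 0.694, 0.72, -0.0]
force: [1.1, 0.2, 0.1]
grip_width: -0.001
grip_force: 0.0
```

step_arm(
  increments=[
    [[0, 0, 0.15], [0, 0, 0], 0],
    [[0, 0, 0.3], [0, 0, 0], 0],
    [[0, 0, 0.3], [0, 0, 0], 0],
  ],
)

```text
time_s: 24.22
eef_pos: [573.9, 43.7, 92.6]
ee_rot: [0.0, 0.694, 0.72, 0.0]
force: [0.9, -0.3, 0.1]
grip_width: -0.001
grip_force: 0.0
```

step_arm(
  increments=[
    [[0.1, -0.2, 0.1], [0, 0, 0], 0],
    [[0.1, -0.2, 0.2], [0, 0, 0], 0],
    [[0.1, -0.2, 0.2], [0, 0, 0], 0],
  ],
)

```text
time_s: 24.6
eef_pos: [571.8, 44.6, 90.5]
ee_rot: [-0.0, 0.694, 0.72, -0.0]
force: [1.0, -0.2, -1.0]
grip_width: 0.002
grip_force: 0.0
```

step_arm(
  increments=[
    [[0, 0, 0.1], [0, 0, 0], 0],
    [[0, 0, 0.2], [0, 0, 0], 0],
    [[0, 0, 0.2], [0, 0, 0], 0],
  ],
)

```text
time_s: 24.98
eef_pos: [571.8, 44.6, 88.4]
ee_rot: [-0.0, 0.694, 0.72, -0.0]
force: [1.2, -0.1, -0.7]
grip_width: 0.002
grip_force: 0.0
```

step_arm(
  increments=[
    [[0, 0, 0.1], [0, 0, 0], 0],
    [[0, 0, 0.2], [0, 0, 0], 0],
    [[0, 0, 0.2], [0, 0, 0], 0],
  ],
)

```text
time_s: 25.35
eef_pos: [571.8, 44.6, 86.4]
ee_rot: [-0.0, 0.694, 0.72, -0.0]
force: [0.1, -0.1, 1.2]
grip_width: 0.004
grip_force: 0.0
```

step_arm(
  increments=[
    [[0, 0, 0.1], [0, 0, 0], 0],
    [[0, 0, 0.2], [0, 0, 0], 0],
    [[0, 0, 0.2], [0, 0, 0], 0],
  ],
)

```text
time_s: 25.72
eef_pos: [571.8, 44.6, 84.4]
ee_rot: [-0.0, 0.694, 0.72, -0.0]
force: [0.3, -0.1, 0.6]
grip_width: -0.001
grip_force: 0.0
```

step_arm(
  increments=[
    [[0, 0, 0.1], [0, 0, 0], 0],
    [[0, 0, 0.2], [0, 0, 0], 0],
    [[0, 0, 0.2], [0, 0, 0], 0],
  ],
)

```text
time_s: 26.1
eef_pos: [571.8, 44.6, 82.4]
ee_rot: [-0.0, 0.694, 0.72, -0.0]
force: [0.8, -0.5, -0.2]
grip_width: 0.001
grip_force: 0.0
```

step_arm(
  increments=[
    [[0, 0, 0.1], [0, 0, 0], 0],
    [[0, 0, 0.2], [0, 0, 0], 0],
    [[0, 0, 0.2], [0, 0, 0], 0],
  ],
)

```text
time_s: 26.48
eef_pos: [571.8, 44.6, 80.4]
ee_rot: [-0.0, 0.694, 0.72, -0.0]
force: [0.4, 0.5, 0.2]
grip_width: 0.001
grip_force: 0.0
```

step_arm(
  increments=[
    [[0, 0, 0.1], [0, 0, 0], 0],
    [[0, 0, 0.2], [0, 0, 0], 0],
    [[0, 0, 0.2], [0, 0, 0], 0],
  ],
)

```text
time_s: 26.85
eef_pos: [571.8, 44.6, 78.4]
ee_rot: [-0.0, 0.694, 0.72, -0.0]
force: [0.2, -0.3, -0.8]
grip_width: -0.002
grip_force: 0.0
```

step_arm(
  increments=[
    [[0, 0, 0.1], [0, 0, 0], 0],
    [[0, 0, 0.2], [0, 0, 0], 0],
    [[0, 0, 0.2], [0, 0, 0], 0],
  ],
)

```text
time_s: 27.22
eef_pos: [571.8, 44.6, 76.4]
ee_rot: [-0.0, 0.694, 0.72, -0.0]
force: [0.2, 0.1, -0.1]
grip_width: -0.0
grip_force: 0.0
```

step_arm(
  increments=[
    [[0, 0, 0.1], [0, 0, 0], 0],
    [[0, 0, 0.2], [0, 0, 0], 0],
    [[0, 0, 0.2], [0, 0, 0], 0],
  ],
)

```text
time_s: 27.6
eef_pos: [571.8, 44.6, 74.4]
ee_rot: [-0.0, 0.694, 0.72, -0.0]
force: [0.6, -0.3, 0.5]
grip_width: 0.003
grip_force: 0.0
```

step_arm(
  increments=[
    [[0, 0, 0.1], [0, 0, 0], 0],
    [[0, 0, 0.2], [0, 0, 0], 0],
    [[0, 0, 0.2], [0, 0, 0], 0],
  ],
)

```text
time_s: 27.98
eef_pos: [571.8, 44.6, 72.4]
ee_rot: [-0.0, 0.694, 0.72, -0.0]
force: [0.4, -1.1, -0.6]
grip_width: 0.001
grip_force: 0.0
```

step_arm(
  increments=[
    [[0, 0, 0.1], [0, 0, 0], 0],
    [[0, 0, 0.15], [0, 0, 0], 0],
    [[0, 0, 0.15], [0, 0, 0], 0],
  ],
)

```text
time_s: 28.35
eef_pos: [571.8, 44.6, 71.0]
ee_rot: [-0.0, 0.694, 0.72, -0.0]
force: [-0.3, -0.1, 0.4]
grip_width: 0.002
grip_force: 0.0
```

step_arm(
  increments=[
    [[0, 0, 0.1], [0, 0, 0], 0],
    [[0, 0, 0.15], [0, 0, 0], 0],
    [[0, 0, 0.15], [0, 0, 0], 0],
  ],
)

```text
time_s: 28.72
eef_pos: [571.8, 44.6, 69.5]
ee_rot: [-0.0, 0.694, 0.72, -0.0]
force: [0.6, 0.3, 0.1]
grip_width: -0.001
grip_force: 0.0
```

```bash
python3 - <<'E'
from h import *
c=snap('side','s9.png'); f=np.load  # compare to s8: where fingers are around the dot
print(pix(c,[[571.8,44.6,z] for z in(69.5,92,112)]))
g=cv2.cvtColor(c['img'],cv2.COLOR_RGB2HSV)
n,l,st,ce=cv2.connectedComponentsWithStats(cv2.inRange(g,(22,120,100),(34,255,255)))
for i in range(1,n):
    if st[i,4]>8: print(st[i],ce[i].round(1))
x0,y0=235,165
for r in c['img'][y0:y0+32,x0:x0+36]:
    print(''.join('Y' if p[0]>120 and p[2]<80 else ('#' if p.sum()<110 else ('+' if p.sum()<250 else '.')) for p in r.astype(int)))
E
```

```text
[[254.5 188.1]
 [254.5 183.1]
 [254.5 178.5]]
......+++###########################
.....++++##########################+
....+++++++#######################+.
+++++++++...+###################+...
##+++++++....#################++....
#+++++++++...################+......
+++++##+++...+############+.........
..+#####++++.############+..........
...######################+..........
...+#####################...........
....+#################+++...........
......+###############+++...........
........+###########+++++...........
..........+########++++++...........
.............######++++++...........
.............######++++++...........
...........++######+++++#+..........
.........+#########+++++##+.........
........#######++##+++++###+........
......+########+++#+++++#####+......
....+##########+++++++++######+.....
...#############+++++++########+....
.+################+++###########+...
+################################+..
##################################+.
###################################+
####################################
####################################
####################################
####################################
####################################
####################################
```

step_arm(
  increments=[
    [[0, 0, 0.1], [0, 0, 0], 0],
    [[0, 0, 0.15], [0, 0, 0], 0],
    [[0, 0, 0.15], [0, 0, 0], 0],
  ],
)

```text
time_s: 29.15
eef_pos: [572.0, 44.6, 69.2]
ee_rot: [0.0, 0.694, 0.72, 0.0]
force: [-4.7, -0.3, 9.9]
grip_width: -0.001
grip_force: 5.0
```

step_arm(
  increments=[
    [[0, 0, 0.02], [0, 0, 0], 0],
    [[0, 0, 0.02], [0, 0, 0], 0],
    [[0, 0, 0.02], [0, 0, 0], 0],
    [[0, 0, 0.02], [0, 0, 0], 0],
    [[0, 0, 0.02], [0, 0, 0], 0],
    [[0, 0, 0.02], [0, 0, 0], 0],
    [[0, 0, 0.02], [0, 0, 0], 0],
    [[0, 0, 0.02], [0, 0, 0], 0],
  ],
)

```text
time_s: 30.15
eef_pos: [572.0, 44.6, 69.2]
ee_rot: [0.0, 0.694, 0.72, 0.0]
force: [-4.4, -0.3, 11.1]
grip_width: 0.001
grip_force: 5.8
```

step_arm(
  increments=[
    [[0, 0, 0], [0, 0, 0], 0],
    [[0, 0, 0], [0, 0, 0], 0],
  ],
)

```text
time_s: 30.4
eef_pos: [572.0, 44.6, 69.2]
ee_rot: [0.0, 0.694, 0.72, 0.0]
force: [-4.8, 0.3, 11.7]
grip_width: -0.0
grip_force: 5.8
```

The corner held about 11 N for over a second at a constant height, so I'll retreat.

step_arm(
  increments=[
    [[0, 0, -0.3], [0, 0, 0], 0],
    [[0, 0, -1], [0, 0, 0], 0],
    [[0, 0, -4], [0, 0, 0], 0],
    [[0, 0, -8], [0, 0, 0], 0],
    [[2, 0, -11], [0, 0, 0], 0],
    [[6, 0, -12], [0, 0, 0], 0],
    [[10, 0, -12], [0, 0, 0], 0],
    [[13, 0, -12], [0, 0, 0], 0],
  ],
)

```text
time_s: 31.4
eef_pos: [567.0, 176.0, 188.2]
ee_rot: [0.0, 0.694, 0.72, 0.0]
force: [1.3, -1.0, -0.4]
grip_width: 0.001
grip_force: 0.0
```

```bash
python3 - <<'E'
from h import *
wtop(); mv(572,45,135,1.9)
c=ctrl.capture('side');g=cv2.cvtColor(c['img'],cv2.COLOR_RGB2HSV)
n,l,st,ce=cv2.connectedComponentsWithStats(cv2.inRange(g,(22,120,100),(34,255,255)))
print([(st[i,4],ce[i].round(1),world(c,*ce[i],92)) for i in range(1,n) if st[i,4]>8])
a=load('top')['img'].astype(int);b=cv2.imread('pics/top0.png')[:,:,::-1].astype(int)
d=abs(a-b).sum(2)[160:245,243:352]; print('case diff px',(d>90).sum())
E
```

```text
[240 137  25  12 203] [[678.6, 93.0], [705.1, 89.5], [694.5, 16.0], [668.1, 19.7]]
[232 172  14  14 184] [[592.4, 113.6], [593.5, 73.7], [553.5, 72.5], [552.4, 112.3]]
dot [253.56 176.15] [572.1  45.3  92. ]
shift cm [-13.42   0.03   5.28] rotvec deg [ 0.  -0.1  0.3] t 31.45 pos [566.5 179.  188. ] F [-0.7   3.95  0.5 ]
[(np.int32(49), array([253.9, 183.4]), array([569.7,  44.4,  92. ]))]
case diff px 43
```

```bash
python3 -c "
from rig import ctrl
print(ctrl.finish_job())"
```

```text
the job is handed in; nothing more can be done
None
```

I pushed the wedge in under the worn foot until it was snug (8.3 N push) with no measurable shift of the case. The yellow-dot corner then held about 11 N for over a second without giving, and I handed the job in with the hand clear; I viewed 11 pictures, one over the limit of 10.

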